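# Lock a bottle stop onto the torque tester's ball stud

### The arm

A 7-joint arm with a two-finger parallel gripper is mounted at the origin on the work surface. World frame = base frame: x ahead of the robot, y to its left, z up, the work surface at z = 0. Lengths are in m, angles in rad, forces in N, time in s.
With the tool pointing down it reaches from about 0.425 to 0.825 m from the base axis. Payload 3.6 kg.
Tool frame: the origin (TCP) lies at the very end of the fingers, on their centre line; the grasp point (between the pads) lies 19 mm behind it (manip.pinch_z is the z of the grasp point in the tool frame, in m); z points along the fingers, y is the line along which they close (so a half turn about z gives the same grasp; the last joint's range is limited). The gripper opens to 85 mm and grips with 20 to 120 N. Pads are 22 mm wide; open, the fingers measure 114 mm over their backs; the gripper's body (76 mm by 85 mm) begins 54 mm behind the grasp point. The pads swing forward as they close: fully open they stand 13 mm farther back than shut.
Start: joints at [-1.351, 0.615, -0.013, 1.423, 0.008, 1.103, -0.04], TCP at [0.159, 0.63, 0.231] pointing down, gripper open.
Joint ranges: [-3.12, 3.12], [-0.3, 2.06], [-1.34, 1.32], [0.26, 2.42], [-1.36, 4.5], [0.01, 1.98], [-2.84, 2.84]. Speed limits (rad/s): [2.79, 2.79, 3.14, 3.14, 3.14, 3.14, 3.14].

### API

Orientations are given as a rotation vector (axis times angle).
In Python, from station import manip gives the robot as it stands.
- The arm moves only by the shell command python3 inch.py 'ROWS' [FORCE]. ROWS is a JSON object whose key "steps" holds a list of rows, 1 to 5 of them, each of 5 numbers: dx, dy, dz in m, then a turn about the tool's z in rad, then the finger opening in m; each row shifts and turns the commanded pose from where the row before left it, along the tool's axes as they then stand; what a row does not reach is not made up. A row lasts 1/10 s, in which the tool goes at most 0.05 m and 0.15 rad, less where a joint would pass 70% of its speed; a pose out of reach is approached as far as the arm can. The fingers move at their own pace and stop on an object; FORCE is the grip in N (left out, the last holds). Time passes only in rows, so rows that do not move let the fingers close. It prints the time, the measured TCP pose, the force, the opening and the grip force at its end. Input that does not fit is refused with a message, and nothing moves.
- manip.state(): the state, without advancing time (a new reading comes with each control period).
- manip.grab_frame(name): name is "scene" or "top" or "wrist"; returns a dict with "img" (400x640x3 uint8, red, green, blue), "fx", "fy", "cx", "cy" (pixels), "eye" and "attitude" of the camera in the world; the wrist camera has in their place "tool_from_camera" (4x4, takes a point from camera to tool coordinates, whose origin is the TCP and whose axes are the flange's). Camera axes: x right, y down, z forward; pixel columns grow to the right and rows downward; lengths in m; the calibration is good to about 2 mm. A picture is of the moment at which its call begins: read the wrist's pose just before it. There is no depth.
- manip.job_done(): hands the job in; it is judged then, once.
The state is a dict: "time": time; "joints": joint angles; "dq": joint speeds; "joint_efforts": joint torques, N m; "position": TCP position; "tool_rot": TCP orientation; "force": force on the tool from outside, world axes, zero at the start; "torque": the same for the moment, N m; "gripper_width": finger opening in m; "gripper_force": force on a finger pad.
Only numpy, scipy, OpenCV 4.12 (cv2) and the standard library are available. Lean on these libraries where they do the work, as an engineer would, in place of code of your own. Each camera call takes 0.05 s, during which the arm holds its last target. There are 200 camera calls.

### The job

Pick up the latching bottle stop (the loose one with a bell-shaped socket and a raised lever) and lower it, without dropping it, over the ball stud on the torque tester's slotted plate until it stands flat on the plate, its lever end pointing to the front edge of the plate, the edge nearest the robot. Then press its latch lever fully down and leave the stop standing there, let go.

Things in the scene. Friction and masses are not known exactly. Their poses are not given: they have to be found in the camera images.
- latch_stop: Loose aluminium stop, 0.3 to 0.45 kg, upright. Bell socket (60 mm rim, 50 high, open below: bore 34 mm flaring to 50, 42 deep), on it a white block to grip: 32 (x) by 26 (y) mm, z 50 to 98. Tongue 30 wide, under the lever, runs from the bell along -x to a foot ending at x -103, level with the rim. Origin: bell axis, underside; z up. Not the plain stop (roller on a flat block).
- latch_lever (a joint): Steel lever over the tongue of the stop, 72 mm long, 18 wide, hinged across it at x -33, z 43 mm in the stop's frame, end away from the bell. 0 = raised 40 degrees, 0.70 rad = fully down, level. Starts at 0 to 0.1. Stiff hinge, 2 to 3 N on the pad, no spring: stays where left.
- lever_pad (a point): Centre of the top of the black pad (24 mm long, 22 wide) on the lever's end, 58 mm from the hinge. In the stop's frame: raised at x -74, z 84 mm; fully down at x -91, z 48 mm.
- ball_stud: Fixed steel stud on the slotted plate (200 by 280 mm, top 60 mm over the table): 28 mm ball on a 14 mm neck, ball top 36 mm above the plate. It shares a row with two white posts (28 mm wide, 48 high), 85 mm between places, in any place. Origin: stud axis at the plate's top; z up, -x to the plate's front edge. Seated, the stop's origin coincides with it.

How it is judged:
On the way, in this order (a step that is already met when the one before it is completed fails the run):
1. the stop is seated on the ball stud, flat on the plate, its lever still up (horizontal distance between latch_stop and ball_stud below 0.01 m and z of latch_stop in the frame of ball_stud below 0.004 m and angle between latch_stop's own z axis and vertical below 0.08 rad and value of joint latch_lever below 0.35 rad), for 0.1 s.
2. the lever is pressed fully down with the stop seated (horizontal distance between latch_stop and ball_stud below 0.01 m and z of latch_stop in the frame of ball_stud below 0.004 m and angle between latch_stop's own z axis and vertical below 0.08 rad and value of joint latch_lever above 0.6 rad), for 0.1 s.
At the end, for the whole second after the job is handed in: Stop at rest flat on the plate over the ball stud (axis within 10 mm, underside within 4 mm of the plate, tilt under 4.5 degrees), lever end to the plate's front edge (pad at least 70 mm in front of the stud, about 35 degrees either way), lever down (joint above 0.6 rad) (all of step 2 and x of lever_pad in the frame of ball_stud below -0.07 m and linear speed of latch_stop below 0.02 m/s); the robot touches nothing.
It fails at once if the stop is dropped or rammed onto the stud (faster than 0.45 m/s just over it) (horizontal distance between latch_stop and ball_stud below 0.03 m and z of latch_stop in the frame of ball_stud below 0.04 m and linear speed of latch_stop above 0.45 m/s).
It also fails if it takes over 45 s, if anything falls off the work surface, if the arm or the gripper's body presses on something with over 40 N, if the wrist force passes 120 N, or if a joint passes its speed limit or range.

## Working session

There is one attempt and no reset: what is moved stays moved. The work goes in short steps, Python scripts to look and compute and a shell command to move; the robot and the scene stay as the last step left them, time stands still between calls to the robot, and variables do not carry over. Pictures are saved under pics/ and viewed, at most 10 in all, crops included, and the job is handed in when it is done.

```bash
ls; mkdir -p pics; cat > h.py <<'E'
import numpy as np, cv2
from scipy.spatial.transform import Rotation as R
from station import manip
def rot(a):
    a=np.array(a,float)
    return a if a.shape==(3,3) else (R.from_rotvec(a).as_matrix() if a.size==3 else R.from_quat(a).as_matrix())
def grab(name):
    s=manip.state(); f=manip.grab_frame(name)
    if 'eye' in f: E=np.array(f['eye']);A=rot(f['attitude'])
    else:
        T=np.array(f['tool_from_camera']);B=rot(s['tool_rot'])
        E=np.array(s['position'])+B@T[:3,3];A=B@T[:3,:3]
    return f['img'],dict(E=E,A=A,k=(f['fx'],f['fy'],f['cx'],f['cy']))
def ray(c,u,v):
    fx,fy,cx,cy=c['k'];d=c['A']@np.array([(u-cx)/fx,(v-cy)/fy,1]);return d/np.linalg.norm(d)
def onz(c,u,v,z):
    d=ray(c,u,v);return c['E']+d*(z-c['E'][2])/d[2]
def tri(*obs):
    M=np.zeros((3,3));b=np.zeros(3)
    for c,u,v in obs:
        d=ray(c,u,v);P=np.eye(3)-np.outer(d,d);M+=P;b+=P@c['E']
    return np.linalg.solve(M,b)
def proj(c,p):
    q=c['A'].T@(np.array(p)-c['E']);fx,fy,cx,cy=c['k'];return fx*q[0]/q[2]+cx,fy*q[1]/q[2]+cy
def save(n,img): cv2.imwrite('pics/'+n+'.png',img[:,:,::-1])
E
python3 - <<'E'
from h import *
import pickle
D={}
for n in ['scene','top']:
    i,c=grab(n);save(n,i);D[n]=(i,c);print(n,c['E'],c['A'].round(3).tolist(),c['k'])
pickle.dump(D,open('d.pkl','wb'));print(manip.state())
E
```

```text
inch.py
pics
station.py
scene [0.95526755 0.22570248 0.6533199 ] [[-0.485, 0.633, -0.604], [0.875, 0.36, -0.325], [0.011, -0.686, -0.728]] (372.738553536338, 372.738553536338, 317.38286892153667, 201.96110463815322)
top [ 0.31168702 -0.01259584  1.10827945] [[-0.024, -0.981, 0.191], [-1.0, 0.021, -0.018], [0.013, -0.192, -0.981]] (492.46696567106255, 492.46696567106255, 319.3305498133241, 198.989704673685)
{'time': 0.1, 'joints': array([-1.35046956,  0.61576649, -0.0126067 ,  1.42476018,  0.00807478,
        1.10335677, -0.0403904 ]), 'dq': array([ 0.00031763, -0.00053187, -0.00125809, -0.00414694,  0.00013967,
       -0.00044342,  0.00097737]), 'joint_efforts': array([ 2.04557968e-03, -4.70382249e+01,  2.60538692e-01, -1.71570969e+01,
        1.00545530e-02,  5.88755967e-03, -8.58059565e-06]), 'position': array([0.1586336 , 0.62964247, 0.2302832 ]), 'tool_rot': array([-0.38661107, -3.11744298,  0.00349542]), 'force': array([ 0.55605323,  0.24081388, -0.44964254]), 'torque': array([-0.01237706, -0.00380495,  0.00606362]), 'gripper_force': 0.0, 'gripper_width': 0.08536149158770276}
```

View pics/scene.png

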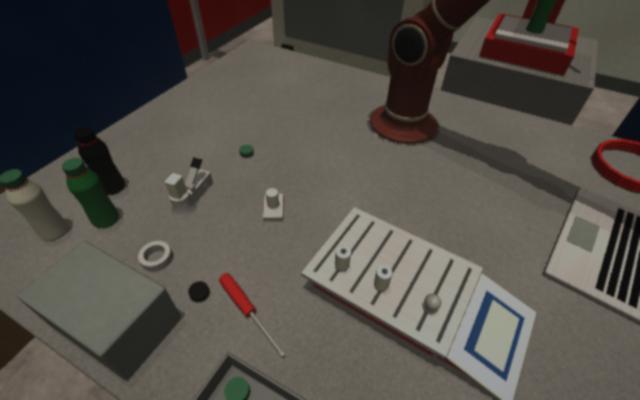

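View pics/top.png

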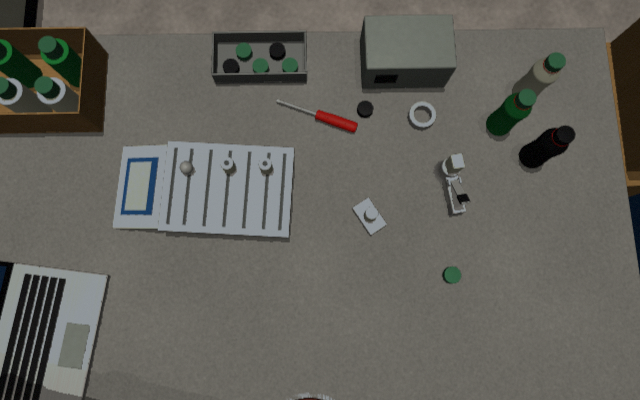

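The scene shows the stop: block at (175,186) and pad at (196,162) in scene, block at (456,163) and pad at (463,198) in top. The ball is at (432,302) in scene and (186,168) in top, at the left place of the row. Next, enlarged crops.

```bash
python3 - <<'E'
from h import *
import pickle
D=pickle.load(open('d.pkl','rb'))
def cr(n,u,v,w,h,k=5): return cv2.resize(D[n][0][v:v+h,u:u+w],None,fx=k,fy=k,interpolation=cv2.INTER_CUBIC)
a=np.hstack([cr('scene',150,140,75,60),cr('top',425,145,75,60)])
b=np.hstack([cr('scene',395,270,75,55),cr('top',160,140,75,55)])
save('crop',np.vstack([a,b]))
s,t=D['scene'][1],D['top'][1]
ball=tri((s,432,301),(t,186,168));print('ball',ball)
print('blocktop',tri((s,175,180),(t,457,161)),'pad',tri((s,196,162),(t,463,198)))
for p in [(166,229),(293,236),(294,147),(168,142)]: print(onz(t,*p,.06))
E
```

```text
ball [0.58595542 0.25162535 0.08113516]
blocktop [ 0.58571961 -0.32750105  0.09180655] pad [ 0.50778781 -0.33878315  0.07999208]
[0.45786211 0.29712985 0.06      ]
[0.43666195 0.02650262 0.06      ]
[0.63437817 0.02147658 0.06      ]
[0.65152936 0.29949131 0.06      ]
```

View pics/crop.png

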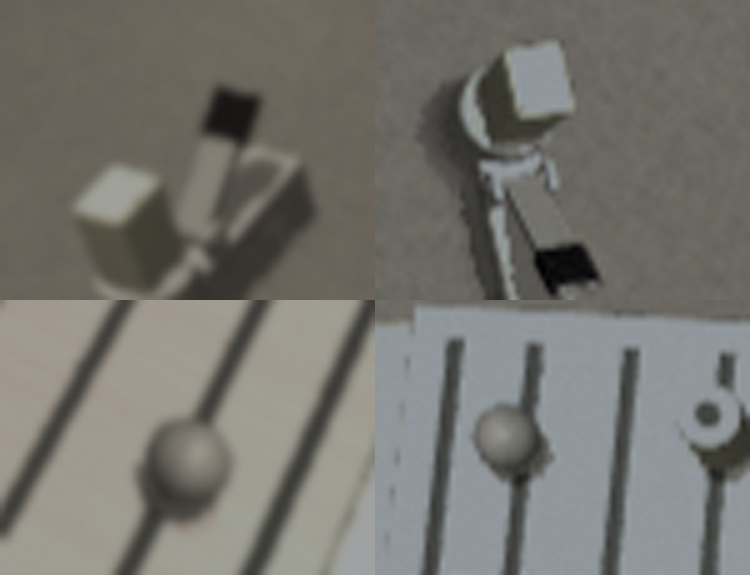

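The crop shows the block top at about (174,178.4) in scene and (458.1,160.8) in top. The pad is at (196,162.6) and (463.4,198), and the ball at (433,303.6) and (186.6,167).

```bash
python3 - <<'E'
from h import *
import pickle
D=pickle.load(open('d.pkl','rb'));s,t=D['scene'][1],D['top'][1]
print('ball',tri((s,433,303.6),(t,186.6,167)))
b=tri((s,174,178.4),(t,458.1,160.8));p=tri((s,196,162.6),(t,463.4,198))
print('block',b,'pad',p,'yaw of stop',np.degrees(np.arctan2(*(b-p)[1::-1])))
e=[onz(t,*q,.098) for q in [(451,155.4),(462.4,153.4),(465,166),(454,168.6)]]
print(np.array(e).round(4))
P=[onz(t,*q,.06) for q in [(190,231),(293,236)]];print('plate yaw',np.degrees(np.arctan2(*(P[1]-P[0])[1::-1]))+90)
st=manip.state();B=rot(st['tool_rot']);print(B.round(3).tolist())
w=np.array([b[0],b[1],.23])-st['position'];print('to stop tool axes',B.T@w)
f=manip.grab_frame('wrist');print(np.array(f['tool_from_camera']).round(4),f['fx'])
E
```

```text
ball [0.58860768 0.25295164 0.07824537]
block [ 0.58532849 -0.32903455  0.09545245] pad [ 0.50790032 -0.33991248  0.07788133] yaw of stop 7.997177040571186
[[ 0.5972 -0.3144  0.098 ]
 [ 0.6011 -0.3392  0.098 ]
 [ 0.5733 -0.3425  0.098 ]
 [ 0.5681 -0.3186  0.098 ]]
plate yaw -4.102115517035273
[[-0.97, 0.244, -0.001], [0.244, 0.97, -0.002], [-0.0, -0.002, -1.0]]
to stop tool axes [-0.64794856 -0.82540193  0.00213939]
[[ 6.000e-04 -9.585e-01 -2.850e-01  7.110e-02]
 [ 1.000e+00  8.000e-04 -5.000e-04 -1.000e-04]
 [ 7.000e-04 -2.850e-01  9.585e-01 -1.439e-01]
 [ 0.000e+00  0.000e+00  0.000e+00  1.000e+00]] 322.98065855806936
```

```bash
python3 inch.py '{"steps":[[0,-0.045,-0.01,0,0.085],[0,-0.045,-0.01,0,0.085],[0,0,0,-0.13,0.085],[0,0,0,-0.13,0.085],[0,0,0,-0.13,0.085]]}'
python3 inch.py '{"steps":[[-0.031,-0.029,0,0,0.085],[-0.031,-0.029,0,0,0.085],[-0.031,-0.029,0,0,0.085],[-0.031,-0.029,0,0,0.085],[-0.031,-0.029,0,0,0.085]]}'
python3 inch.py '{"steps":[[-0.031,-0.029,0,0,0.085],[-0.031,-0.029,0,0,0.085],[-0.031,-0.029,0,0,0.085],[-0.031,-0.029,0,0,0.085],[-0.031,-0.029,0,0,0.085]]}'
python3 inch.py '{"steps":[[-0.031,-0.029,0,0,0.085],[-0.031,-0.029,0,0,0.085],[0,0,0,0,0.085],[0,0,0,0,0.085]]}'
python3 - <<'E'
from h import *
import pickle
i,c=grab('wrist');save('w1',i);pickle.dump((i,c),open('w1.pkl','wb'))
print(proj(c,[.5886,.253,.082]))
E
```

```text
time: 0.65
position: [0.1366, 0.5424, 0.2514]
tool_rot: [-0.233, 3.133, -0.001]
force: [0.8, -0.6, -0.2]
gripper_width: 0.0849
gripper_force: 0.0
time: 1.15
position: [0.3121, 0.4203, 0.2512]
tool_rot: [0.225, -3.133, 0.0]
force: [-0.1, 0.6, -0.2]
gripper_width: 0.0849
gripper_force: 0.0
time: 1.65
position: [0.4861, 0.299, 0.2511]
tool_rot: [0.225, -3.133, 0.0]
force: [1.1, 0.3, -0.0]
gripper_width: 0.085
gripper_force: 0.0
time: 2.05
position: [0.5551, 0.2504, 0.2505]
tool_rot: [0.22, -3.132, 0.001]
force: [-0.1, 0.6, 0.7]
gripper_width: 0.0852
gripper_force: 0.0
(np.float64(316.9986506309712), np.float64(209.8312248604741))
```

View pics/w1.png

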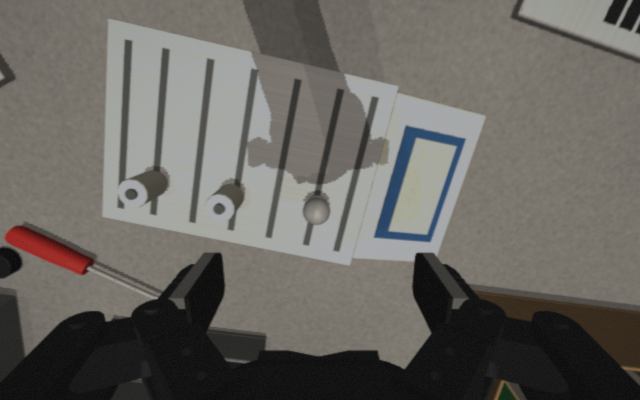

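```bash
python3 inch.py '{"steps":[[0.006,-0.044,0,0,0.085],[0.006,-0.044,0,0,0.085],[0.006,-0.044,0,0,0.085],[0.006,-0.044,0,0,0.085],[0.006,-0.044,0,0,0.085]]}' >/dev/null
python3 inch.py '{"steps":[[0.006,-0.044,0,0,0.085],[0.006,-0.044,0,0,0.085],[0.006,-0.044,0,0,0.085],[0.006,-0.044,0,0,0.085],[0.006,-0.044,0,0,0.085]]}' >/dev/null
python3 inch.py '{"steps":[[0.006,-0.044,0,0,0.085],[0.006,-0.044,0,0,0.085],[0.006,-0.044,0,0,0.085],[0,0,0,0,0.085],[0,0,0,0,0.085]]}'
python3 - <<'E'
from h import *
import pickle
i,c=pickle.load(open('w1.pkl','rb'))
print('ball',onz(c,316,210,.082))
P=[onz(c,*q,.06) for q in [(108,19),(397,87),(350,265),(103,215)]];print(np.array(P).round(4))
for a,b in ((1,0),(2,3)): print('plate yaw',np.degrees(np.arctan2(*(P[a]-P[b])[1::-1]))-90)
i,c=grab('wrist');save('w2',i);pickle.dump((i,c),open('w2.pkl','wb'))
E
```

```text
time: 3.6
position: [0.5591, -0.3247, 0.2509]
tool_rot: [0.225, -3.133, -0.002]
force: [-0.0, 1.4, -0.5]
gripper_width: 0.0849
gripper_force: 0.0
ball [0.58892319 0.25201681 0.082     ]
[[0.4383 0.0357 0.06  ]
 [0.4592 0.3139 0.06  ]
 [0.6568 0.3008 0.06  ]
 [0.6349 0.0221 0.06  ]]
plate yaw -4.305955595041667
plate yaw -4.476954559055827
```

View pics/w2.png

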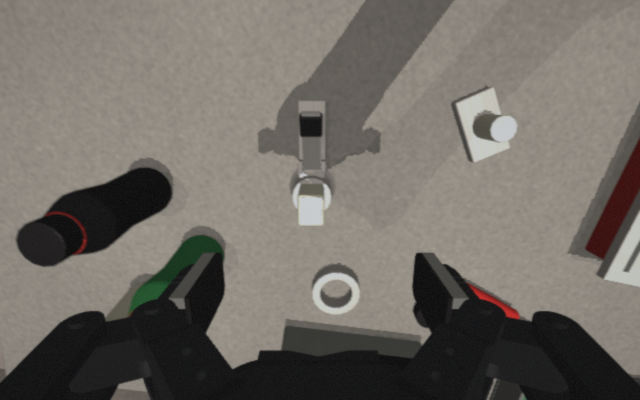

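w2 shows the stop in line with the tool, with the block top at about (311,210) and the pad at (311,124). The green bottle at (180,270) is close on the left, so I'll measure both.

```bash
python3 - <<'E'
from h import *
import pickle
D=pickle.load(open('d.pkl','rb'));s,t=D['scene'][1],D['top'][1]
i,c=pickle.load(open('w2.pkl','rb'))
roi=i[160:240,280:345].min(2);m=cv2.connectedComponentsWithStats((roi>185).astype(np.uint8))
print(m[2].tolist())
cs=cv2.findContours((roi>185).astype(np.uint8),0,2)[0];k=max(cs,key=cv2.contourArea);r=cv2.minAreaRect(k);print(r)
u,v=r[0][0]+280,r[0][1]+160
b=tri((s,174,178.4),(t,458.1,160.8),(c,u,v));bb=tri((t,458.1,160.8),(c,u,v))
print('block',b,bb,onz(c,u,v,.098),proj(c,b),(u,v))
d=i[100:145,290:335].max(2)<40;y,x=np.nonzero(d);print('pad px',x.mean()+290,y.mean()+100)
p=tri((s,196,162.6),(t,463.4,198),(c,x.mean()+290,y.mean()+100));print('pad',p,'yaw',np.degrees(np.arctan2(*(b-p)[1::-1])))
print('green cap',tri((s,75,163),(t,526,97)), 'base',onz(t,498,128,.0),onz(s,104,222,0))
st=manip.state();B=rot(st['tool_rot']);print('tool dxyz to block',B.T@(b-st['position']),'tool yaw',np.degrees(np.arctan2(B[1,1],B[0,1]))-90)
E
```

```text
[[0, 0, 65, 80, 4413], [20, 14, 5, 3, 8], [13, 25, 6, 22, 64], [44, 25, 6, 23, 90], [19, 37, 24, 28, 625]]
((30.5, 50.5), (27.0, 23.0), 90.0)
block [ 0.5867907  -0.32813664  0.09741777] [ 0.58597763 -0.32813916  0.10153243] [ 0.58916093 -0.32839718  0.098     ] (np.float64(311.1141047551921), np.float64(208.04965609260333)) (310.5, 210.5)
pad px 310.24932249322495 126.24661246612466
pad [ 0.50925446 -0.33952774  0.07869386] yaw 8.357725610919106
green cap [ 0.6967021  -0.45543994  0.1687367 ] base [ 0.68988897 -0.46068632  0.        ] [ 0.70794725 -0.45744678  0.        ]
tool dxyz to block [-0.02576698 -0.00951057  0.15368968] tool yaw 8.377261999016781
```

```bash
python3 inch.py '{"steps":[[-0.0267,-0.0095,0.02,0,0.085],[0,0,0.04,0,0.085],[0,0,0.04,0,0.085],[0,0,0.03,0,0.085],[0,0,0.03,0,0.085]]}'
python3 inch.py '{"steps":[[0,0,0.02,0,0.085],[0,0,0.012,0,0.085],[0,0,0,0,0.085],[0,0,0,0,0.02],[0,0,0,0,0.02]]}' 60
python3 inch.py '{"steps":[[0,0,0,0,0.02],[0,0,0,0,0.02],[0,0,0,0,0.02],[0,0,0,0,0.02],[0,0,0,0,0.02]]}' 60
```

```text
time: 4.15
position: [0.5881, -0.3269, 0.0902]
tool_rot: [-0.233, 3.132, 0.004]
force: [0.2, -0.3, -0.1]
gripper_width: 0.0846
gripper_force: 0.0
time: 4.65
position: [0.5882, -0.3312, 0.0612]
tool_rot: [-0.226, 3.131, -0.002]
force: [-0.3, -0.9, -0.0]
gripper_width: 0.0586
gripper_force: 0.0
time: 5.15
position: [0.5873, -0.3309, 0.0602]
tool_rot: [-0.225, 3.133, 0.0]
force: [-0.6, 2.8, 5.9]
gripper_width: 0.0248
gripper_force: 62.1
```

```bash
python3 inch.py '{"steps":[[0,0,-0.01,0,0.02],[0,0,-0.03,0,0.02],[0,0,-0.04,0,0.02],[0,0,-0.04,0,0.02],[0,0,-0.04,0,0.02]]}' 80
python3 inch.py '{"steps":[[0,0,0,0,0.02],[0,0,0,0,0.02],[0,0,0,0,0.02]]}'
python3 - <<'E'
from h import *
i,c=grab('wrist');save('w3',i[60:330,150:480])
st=manip.state();B=rot(st['tool_rot']);print(st['force'],np.degrees(np.arctan2(B[1,1],B[0,1]))-90)
E
```

```text
time: 5.65
position: [0.5858, -0.3314, 0.2197]
tool_rot: [0.223, -3.131, -0.001]
force: [1.0, -0.1, -3.8]
gripper_width: 0.0248
gripper_force: 78.8
time: 5.95
position: [0.5851, -0.3305, 0.2164]
tool_rot: [0.224, -3.128, -0.005]
force: [0.4, -0.5, -4.3]
gripper_width: 0.0254
gripper_force: 79.1
[-0.36664037  0.62143473 -3.83465673] 8.195621412912814
```

View pics/w3.png

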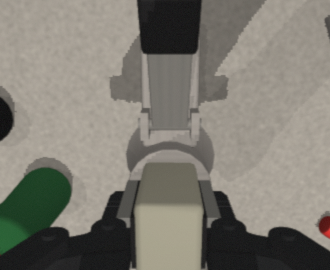

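Held upright, lever still up, weight about 4 N. Carry it across at this height, where its underside clears the posts.

```bash
python3 inch.py '{"steps":[[-0.0033,0.022,0,0,0.02],[-0.0067,0.0443,0,0,0.02],[-0.0067,0.0443,0,0,0.02],[-0.0067,0.0443,0,0,0.02],[-0.0067,0.0443,0,0,0.02]]}' >/dev/null
python3 inch.py '{"steps":[[-0.0067,0.0443,0,0,0.02],[-0.0067,0.0443,0,0,0.02],[-0.0067,0.0443,0,0,0.02],[-0.0067,0.0443,0,0,0.02],[-0.0067,0.0443,0,0,0.02]]}' >/dev/null
python3 inch.py '{"steps":[[-0.0067,0.0443,0,0,0.02],[-0.0067,0.0443,0,0,0.02],[-0.0067,0.0443,0,0,0.02],[-0.0034,0.0225,0,0,0.02]]}' >/dev/null
python3 inch.py '{"steps":[[0,0,0,0.11,0.02],[0,0,0,0.11,0.02],[0,0,0,0,0.02],[0,0,0,0,0.02],[0,0,0,0,0.02]]}'
python3 - <<'E'
from h import *
import pickle
i,c=grab('scene');t,d=grab('top');w,e=grab('wrist');pickle.dump([(i,c),(t,d),(w,e)],open('h.pkl','wb'))
f=lambda a,k:cv2.resize(a,None,fx=k,fy=k,interpolation=cv2.INTER_CUBIC)
save('hov',np.hstack([f(i[170:320,340:490],2.6),f(w[60:330,170:470],390/270)[:390,:400]]))
st=manip.state();B=rot(st['tool_rot']);p=st['position']
print(p,np.degrees(np.arctan2(B[1,1],B[0,1]))-90, 'tilt',B[:,2])
print('stud in tool',B.T@(np.array([.5889,.2523,.06])-p),'ball px scene',proj(c,[.5889,.2523,.082]))
for z in (.05,0): print('expected axis px at stop z',z,proj(c,p+B@[0,0,.06-z]))
E
```

```text
time: 7.9
position: [0.5906, 0.251, 0.2185]
tool_rot: [-0.119, -3.138, 0.001]
force: [-0.4, 0.0, -4.8]
gripper_width: 0.025
gripper_force: 79.4
[0.59084011 0.25118121 0.21916436] -4.382169732396051 tilt [-3.69107502e-04  1.63328706e-05 -9.99999932e-01]
stud in tool [0.00196115 0.00096917 0.15916508] ball px scene (np.float64(432.7105915598621), np.float64(302.41961874167066))
expected axis px at stop z 0.05 (np.float64(452.5080872571866), np.float64(259.7900638772635))
expected axis px at stop z 0 (np.float64(443.53469349406083), np.float64(278.4572847805846))
```

View pics/hov.png

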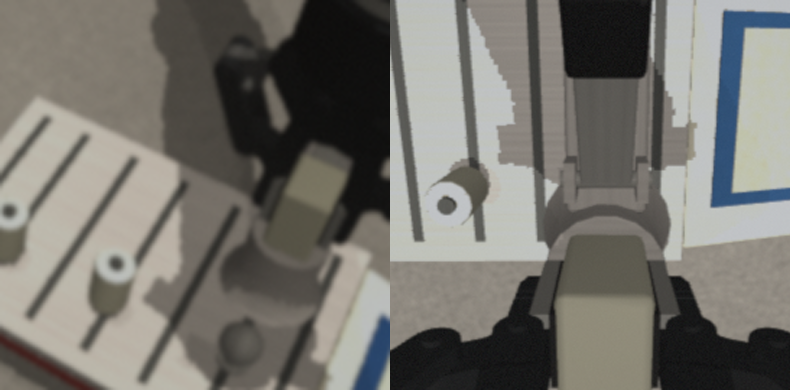

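The hover view shows the bell rim centred at about (444.6,278) in scene, against (443.5,278.5) expected. The wrist view puts the block about 2 mm forward of the tool. Correct by about 3 mm and lower.

```bash
python3 inch.py '{"steps":[[0.0035,0.001,0,0,0.02],[0,0,0.02,0,0.02],[0,0,0.02,0,0.02],[0,0,0.015,0,0.02],[0,0,0.01,0,0.02]]}'
python3 inch.py '{"steps":[[0,0,0.01,0,0.02],[0,0,0.01,0,0.02],[0,0,0.005,0,0.02],[0,0,0,0,0.02]]}'
```

```text
time: 8.55
position: [0.5866, 0.2526, 0.1531]
tool_rot: [-0.12, -3.137, 0.001]
force: [0.0, 0.6, -2.7]
gripper_width: 0.0248
gripper_force: 79.4
time: 8.95
position: [0.587, 0.2526, 0.1285]
tool_rot: [-0.12, -3.138, 0.001]
force: [0.4, -0.5, -2.6]
gripper_width: 0.025
gripper_force: 79.4
```

```bash
python3 inch.py '{"steps":[[0,0,0.003,0,0.02],[0,0,0.003,0,0.02],[0,0,0,0,0.02]]}'
python3 inch.py '{"steps":[[0,0,0.002,0,0.02],[0,0,0,0,0.02],[0,0,0,0,0.02]]}'
```

```text
time: 9.25
position: [0.5873, 0.2527, 0.1232]
tool_rot: [-0.121, -3.139, 0.0]
force: [-0.1, 0.4, -4.0]
gripper_width: 0.0251
gripper_force: 79.4
time: 9.55
position: [0.5875, 0.2527, 0.1214]
tool_rot: [0.121, 3.139, 0.0]
force: [-0.0, -0.2, -4.1]
gripper_width: 0.0251
gripper_force: 79.4
```

```bash
python3 inch.py '{"steps":[[0,0,0.0015,0,0.02],[0,0,0,0,0.02]]}'
python3 inch.py '{"steps":[[0,0,0.0015,0,0.02],[0,0,0,0,0.02]]}'
```

```text
time: 9.75
position: [0.5878, 0.2528, 0.1203]
tool_rot: [0.121, 3.138, 0.001]
force: [0.3, -1.0, -1.5]
gripper_width: 0.0252
gripper_force: 79.4
time: 9.95
position: [0.5879, 0.2529, 0.1202]
tool_rot: [0.12, 3.138, 0.001]
force: [-0.5, -0.5, 5.9]
gripper_width: 0.0248
gripper_force: 80.3
```

Contact came at the expected height. Release, rise and look.

```bash
python3 inch.py '{"steps":[[0,0,0,0,0.06],[0,0,0,0,0.06],[0,0,0,0,0.06],[0,0,0,0,0.06]]}'
python3 inch.py '{"steps":[[0,0,-0.02,0,0.06],[0,0,-0.03,0,0.06],[0.03,0,-0.04,0,0.06],[0.03,0,0,0,0.0],[0.02,0,0,0,0]]}'
python3 inch.py '{"steps":[[0,0,0,0,0],[0,0,0,0,0],[0,0,0,0,0]]}'
python3 - <<'E'
from h import *
import pickle
i,c=grab('scene');t,d=grab('top');w,e=grab('wrist');pickle.dump([(i,c),(t,d),(w,e)],open('r.pkl','wb'))
f=lambda a,k:cv2.resize(a,None,fx=k,fy=k,interpolation=cv2.INTER_CUBIC)
save('rel',np.vstack([np.hstack([f(i[210:330,380:500],2.5),f(t[120:240,140:260],2.5)]),f(w[:300],600/640)]))
for n,x in (('scene',c),('top',d),('wrist',e)): print(n,[np.round(proj(x,q),1).tolist() for q in ([.5889,.2523,.158],[.511,.258,.14])])
E
```

```text
time: 10.35
position: [0.5875, 0.2527, 0.1182]
tool_rot: [-0.121, -3.139, 0.0]
force: [-0.2, -0.1, -0.4]
gripper_width: 0.0597
gripper_force: 0.0
time: 10.85
position: [0.5064, 0.2597, 0.2098]
tool_rot: [0.119, 3.138, 0.003]
force: [-1.0, 0.0, -0.9]
gripper_width: 0.032
gripper_force: 0.0
time: 11.15
position: [0.5089, 0.2584, 0.2081]
tool_rot: [0.122, 3.138, -0.001]
force: [0.4, 0.6, 0.4]
gripper_width: 0.0001
gripper_force: 0.0
scene [[444.4, 278.2], [457.8, 250.6]]
top [[176.6, 156.7], [174.9, 196.9]]
wrist [[319.1, 325.2], [318.6, 212.7]]
```

View pics/rel.png

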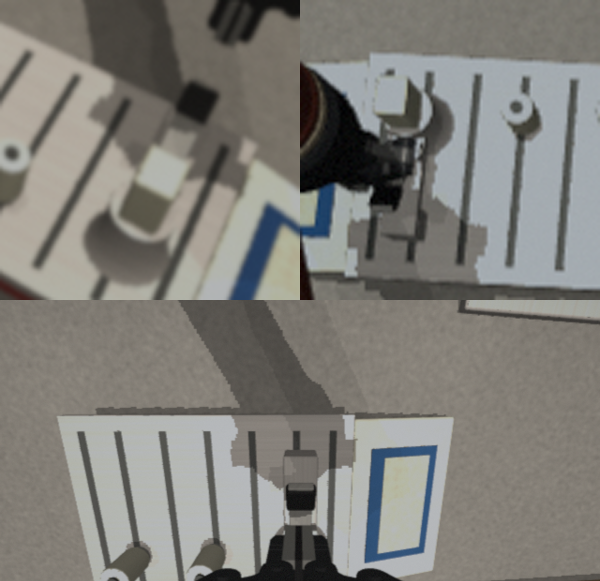

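The release view shows the stop standing over the stud. Its block top is at about (445,278) in scene, where 444,278 was predicted, and the raised pad is at (459,250), against 458,251 predicted. Now press.

```bash
python3 inch.py '{"steps":[[0,0,0.03,0,0],[0,0,0.02,0,0],[0,0,0.01,0,0],[0.001,0,0.008,0,0],[0.001,0,0.006,0,0]]}'
python3 inch.py '{"steps":[[0.002,0,0.006,0,0],[0.002,0,0.006,0,0],[0.001,0,0.006,0,0],[0.001,0,0.004,0,0],[0,0,0,0,0]]}'
```

```text
time: 11.8
position: [0.5066, 0.2592, 0.1345]
tool_rot: [0.121, 3.138, 0.001]
force: [-0.5, -0.0, 2.7]
gripper_width: -0.0003
gripper_force: 1.0
time: 12.3
position: [0.4995, 0.2594, 0.1117]
tool_rot: [-0.12, -3.139, 0.001]
force: [-0.5, 0.3, -0.3]
gripper_width: -0.0002
gripper_force: 0.0
```

```bash
python3 inch.py '{"steps":[[0,0,0.002,0,0],[0,0,0.002,0,0],[0,0,0,0,0]]}'
python3 inch.py '{"steps":[[0,0,0.002,0,0],[0,0,0,0,0]]}'
```

```text
time: 12.6
position: [0.4995, 0.2594, 0.1081]
tool_rot: [-0.12, -3.139, 0.0]
force: [-0.8, 0.2, 0.6]
gripper_width: 0.0003
gripper_force: 0.1
time: 12.8
position: [0.4996, 0.2594, 0.1078]
tool_rot: [-0.121, -3.139, -0.0]
force: [-3.0, -0.4, 10.7]
gripper_width: 0.0
gripper_force: 5.1
```

Hard stop at z 0.108, as expected for the level lever. Retreat and check.

```bash
python3 inch.py '{"steps":[[0,0,0.001,0,0],[0,0,0,0,0],[0,0,-0.02,0,0],[0,0,-0.03,0,0],[0,0,-0.04,0,0]]}'
python3 inch.py '{"steps":[[0.03,0,-0.03,0,0],[0,0,0,0,0],[0,0,0,0,0]]}'
python3 - <<'E'
from h import *
i,c=grab('scene');w,e=grab('wrist')
f=lambda a,k:cv2.resize(a,None,fx=k,fy=k,interpolation=cv2.INTER_CUBIC)
save('end',np.hstack([f(i[210:330,380:500],3),f(w[100:400,200:440],1.2)]))
for x in (c,e): print([np.round(proj(x,q),1).tolist() for q in ([.5889,.2523,.158],[.498,.2593,.108])])
E
```

```text
time: 13.3
position: [0.4988, 0.2586, 0.1947]
tool_rot: [-0.121, -3.136, 0.004]
force: [1.0, -0.3, -0.6]
gripper_width: 0.0001
gripper_force: 0.0
time: 13.6
position: [0.4698, 0.2619, 0.2258]
tool_rot: [0.119, 3.138, 0.001]
force: [-1.6, 0.6, -0.4]
gripper_width: -0.0001
gripper_force: 0.0
[[444.4, 278.2], [455.3, 256.3]]
[[319.0, 352.8], [319.0, 222.6]]
```

View pics/end.png

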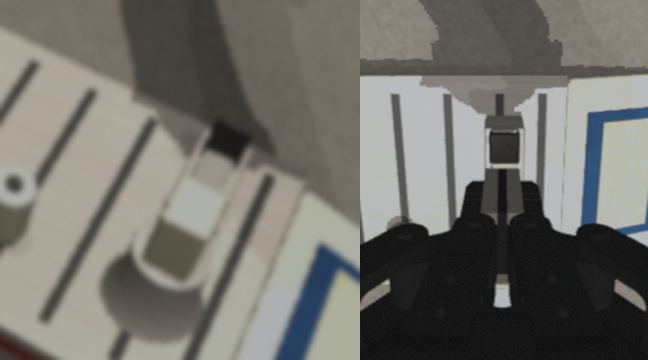

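The final view shows the pad at (456.7,256) in scene and (321,223) in wrist. Fully down predicts (455,256) and (319,223), so the lever is down, and the block is unmoved. Handing in.

```bash
python3 -c "
from station import manip
print(manip.job_done())"
```

```text
the job is handed in; nothing more can be done
None
```

The latch stop is standing on the ball stud with its lever end to the plate's front edge, the lever pressed fully down and the gripper clear; I handed the job in at about 13.7 s, and no verdict came back.

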